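# Clamp the trocar sleeve with the clutch knob

### The job

The trocar sleeve lies in the groove of the sleeve clamp but sticks out: push it gently along the groove until the shoulder of its head sits fully home against the end of the cradle. Then turn the clamp's black knob clockwise until its slip clutch clicks, stop at that click (a second one does no harm, a third would overwork the clutch), and let go so the sleeve stays clamped. Leave everything else on the bench where it is.

Things in the scene. Friction and masses are not known exactly. Their poses are not given: they have to be found in the camera images.
- clamp: Sleeve clamp fixed to the bench. Base plate 100 (x) x 110 (y) x 14 mm, V-groove along x, 100 mm long, open at its ends. Bridge across it at x = +10 mm: pillars at y = +-34 mm, beam 26 x 80 mm, top 86 mm above the bench. Origin: centre of the underside, on the bench; x along the groove, the way the sleeve is pushed home; z up. Free bench beyond the -x end.
- stop_face (a point): Where the shoulder centre is when the sleeve is home: on the groove line at the cradle's -x end face, 50 mm from the clamp's origin along -x, 42 mm above the bench; axes as the clamp.
- sleeve: Loose steel trocar sleeve, about 140 g, in the groove: tube 12 mm across, 110 mm long to +x; head 24 mm across, 28 mm long to -x with a flat end face. Origin: centre of the shoulder, on the axis, 42 mm above the bench; x along the tube. Starts 10 to 25 mm short of home. Slides at 1 to 3 N; a push of 5 to 8 N shows that it is home, over 25 N is too rough.
- knob_grip (a point): Centre of the black clutch knob: upright bar 46 mm long (x), 14 mm thick (y), 30 mm tall (97 to 127 mm above the bench), turning about the vertical through this point; height constant; white stripe on its +x end. Grip across the thickness from above. It drives the collar clockwise (from above) through a slip clutch, whose torque rises and then drops at each click.
- collar_mark (a point): Steel collar disc under the knob, 56 mm across, 6 mm thick; point: centre of its top, 93 mm above the bench. Black mark at its rim towards +x, under the knob's stripe until the clutch slips; the angle between them is the slip, 0.52 rad a click. Head of the clamp screw: lowers the foot 5 mm per rad clockwise and stays where left.
- foot: White clamp foot, 14 mm across, 6 mm tall, under the bridge at x = +10 mm of the clamp, above the tube; origin: centre of its lower face. Starts 3 to 8 mm above the tube. Knob torque: about 0.1 N m while the screw runs free (0.6 to 1.6 rad), then climbing within about 0.4 rad, as the foot bears on the tube, to about 0.34 N m; then the clutch slips and within 0.3 rad it drops by 0.1 to 0.25 N m: the click.
- dilator: Bystander: steel dilator rod 10 mm across, 175 mm long, beside the clamp.
- vial_holder: Bystander: amber glass cup, 56 mm across, 60 mm tall.
- container_handle: Bystander: blue plastic handle, 104 mm long, 34 mm tall.
- pan: Bystander: open steel pan 240 x 170 x 45 mm.
- tape_pad: Bystander: white block 70 x 90 x 30 mm.
- spare_cap: Bystander: steel cap, 36 mm across, 28 mm tall.
- spray: Bystander: white bottle 50 mm across, 150 mm tall.

How it is judged:
On the way, in this order (a step that is already met when the one before it is completed fails the run):
1. the sleeve is pushed fully home against the end of the cradle, the clutch not yet slipped (x of sleeve in the frame of clamp above -0.0525 m and angle between the x axis of sleeve and the x axis of clamp, either way round below 0.06 rad and z of sleeve in the frame of clamp below 0.047 m and not (angle between the x axis of knob_grip and the x axis of collar_mark, either way round above 0.26 rad)), for 0.2 s.
2. the knob is turned until the clutch clicks, with the foot pressing on the sleeve, which is still home (x of sleeve in the frame of clamp above -0.0525 m and angle between the x axis of sleeve and the x axis of clamp, either way round below 0.06 rad and z of sleeve in the frame of clamp below 0.047 m and angle between the x axis of knob_grip and the x axis of collar_mark, either way round above 0.26 rad and contact force between foot and sleeve above 8 N), for 0.1 s.
At the end, for the whole second after the job is handed in: The sleeve lies in the groove, in line with it (within 0.06 rad), at rest, its shoulder within 2.5 mm of the cradle's end face; the foot presses on it with more than 8 N; the knob stands at least half a tooth (0.26 rad) past the collar mark: the clutch has clicked, once or twice (all of step 2 and linear speed of sleeve below 0.01 m/s); the robot touches nothing.
It fails at once if the clutch is driven on towards a third click (more than 1.3 rad of slip) (angle between the x axis of knob_grip and the x axis of collar_mark, either way round above 1.3 rad).
It fails at once if the sleeve is pushed or squeezed with more than 25 N by the robot (contact force between the arm and sleeve above 25 N).
It fails at once if a bystander is moved by more than 20 mm (distance of any of dilator, vial_holder, container_handle, pan, tape_pad, spare_cap, spray from where it was at the start of the episode above 0.02 m).
It also fails if it takes over 72 s, if anything falls off the work surface, if the arm or the gripper's body presses on something with over 40 N, if the wrist force passes 120 N, or if a joint passes its speed limit or range.

### The arm

A 6-joint arm with a two-finger parallel gripper is mounted at the origin on the work surface. World frame = base frame: x ahead of the robot, y to its left, z up, the work surface at z = 0. Lengths are in m, angles in rad, forces in N, time in s.
With the tool pointing down it reaches from about 0.275 to 0.875 m from the base axis. Payload 12.5 kg.
Tool frame: the origin (TCP) lies at the very end of the fingers, on their centre line; the grasp point (between the pads) lies 19 mm behind it; z points along the fingers, y is the line along which they close (so a half turn about z gives the same grasp; the last joint's range is limited). The gripper opens to 85 mm and grips with 20 to 120 N. Pads are 22 mm wide; open, the fingers measure 114 mm over their backs; the gripper's body (76 mm by 85 mm) begins 54 mm behind the grasp point. The pads swing forward as they close: fully open they stand 13 mm farther back than shut.
Start: joints at [-1.274, 0.351, 1.652, -0, 1.139, -0.085], TCP at [0.205, -0.51, 0.199] pointing down, gripper open.
Joint ranges: [-2.75, 2.75], [-0.79, 2.1], [0.01, 2.65], [-1.57, 4.71], [0.07, 3.14], [-2.87, 2.87]. Speed limits (rad/s): [2.22, 2.22, 2.79, 3.14, 3.14, 3.14].

### API

Orientations are given as a 3x3 rotation matrix whose columns are the frame's x, y, z axes.
In Python, from bench import manip gives the robot as it stands. Calls block until the motion is done:
- manip.move_ptp(position, orientation): joint-space move of the TCP to a pose.
- manip.move_l(position, attitude=None, max_speed=0.15): straight line of the TCP; attitude=None keeps the orientation; max_speed is the mean speed in m/s.
- manip.move_j(angles): joint-space move.
- manip.set_gripper(opening, effort=None): opening from 0.0 (shut) to 1.0 (fully open); effort is the grip in N (None keeps the last); returns when the fingers have stopped.
- manip.dwell(seconds).
- manip.inverse_kinematics(position, orientation): joint angles nearest the present ones, or None.
- manip.grab_frame(name): name is "scene" or "top" or "wrist"; returns (picture, depth): 480x640x3 uint8, red, green, blue; 480x640 float32, m along the optical axis (not along the pixel's ray), 0 where there is no reading.
- manip.get_calibration(name): a dict with "camera_matrix" (3x3 intrinsics, pixels), "k1" (the pictures are not rectified: a ray, as slopes to the right and down, at radius r is drawn at 1 + k1 r^2 times it, then the intrinsics apply), "R" (3x3) and "t" (3): a world point X has camera coordinates R X + t. Camera axes: x right, y down, z forward; pixel columns grow to the right and rows downward; lengths in m; the calibration is good to about 2 mm. A picture is of the moment at which its call begins: read the wrist's pose just before it. get_calibration takes no time and is no camera call; for the wrist camera it gives the pose at the moment of the call.
A pose or a line that the arm cannot do raises manip.Unreachable and nothing moves.
- manip.sign_off(): hands the job in; it is judged then, once.
Trained networks look in the newest picture that a camera, given by its name, has taken for a name from the list of things; names that differ only in an ending like _2 or _b are one class to them, and where a whole thing is asked for, a point or a joint stands for the part that bears it (a point fixed in the world has none). Each returns a list of dicts, best first, with "confidence" (0 to 1); they miss things now and then, are a little off and sometimes report something else, mostly with a low value. They report only what shows in the picture. A call takes as long as a camera call.
- manip.look_for(camera, name): "at" ([x, y, z] in m, in world coordinates, good to about 4 mm: the middle of the surface that is visible of it).
Readings, each from a call of its own:
- manip.current_time(): time.
- manip.current_qpos(): joint angles.
- manip.current_joint_vel(): joint speeds.
- manip.current_joint_torque(): joint torques, N m.
- manip.current_ee_pos(): TCP position.
- manip.current_tcp_rot(): TCP orientation.
- manip.current_force(): force on the tool from outside, world axes, zero at the start.
- manip.current_ft_torque(): the same for the moment, N m.
- manip.current_grip_width(): opening from 0.0 (shut) to 1.0 (fully open).
- manip.current_grip_force(): force on a finger pad.
Only numpy, scipy, OpenCV 4.12 (cv2) and the standard library are available. Lean on these libraries where they do the work, as an engineer would, in place of code of your own. Each camera call takes 0.05 s, during which the arm holds its last target. There are 200 camera calls.

## Working session

There is one attempt and no reset: what is moved stays moved. The work goes in short steps, each a Python script; the robot and the scene stay as the last script left them, time stands still between calls to the robot, and variables do not carry over. Pictures are saved under pics/ and viewed, at most 10 in all, crops included, and the job is handed in when it is done.

```bash
mkdir -p pics; ls; python3 - <<'E'
from bench import manip
import cv2, numpy as np
for c in ("scene","top"):
    p,d=manip.grab_frame(c); cv2.imwrite(f"pics/{c}0.png",p[:,:,::-1])
    for n in ("clamp","sleeve","knob_grip","collar_mark","foot","dilator","vial_holder","spray","pan","tape_pad","container_handle","spare_cap"):
        print(c,n,[(np.round(r["at"],3).tolist(),round(r["confidence"],2)) for r in manip.look_for(c,n)[:2]])
    k=manip.get_calibration(c); print(k)
print(manip.current_time(),manip.current_force(),manip.current_tcp_rot())
E
```

```text
pics
scene clamp [([0.627, -0.017, 0.036], 0.85)]
scene sleeve [([0.556, -0.053, 0.049], 0.82)]
scene knob_grip [([0.625, -0.02, 0.121], 0.83), ([0.629, 0.316, 0.036], 0.17)]
scene collar_mark [([0.626, -0.02, 0.101], 0.8)]
scene foot [([0.608, -0.286, 0.028], 0.68)]
scene dilator [([0.574, 0.083, 0.006], 0.52)]
scene vial_holder [([0.401, -0.29, 0.041], 0.57)]
scene spray [([0.596, 0.472, 0.095], 0.86)]
scene pan [([0.569, -0.529, 0.008], 0.8)]
scene tape_pad [([0.607, -0.287, 0.031], 0.96)]
scene container_handle [([0.577, 0.075, 0.008], 0.73), ([0.628, 0.317, 0.035], 0.72)]
scene spare_cap [([0.412, 0.33, 0.014], 0.56)]
{'camera_matrix': array([[583.86515368,   0.        , 319.25101949],
       [  0.        , 583.86515368, 239.6658266 ],
       [  0.        ,   0.        ,   1.        ]]), 'k1': -0.08634396624328455, 'R': array([[-0.78504746,  0.61943429,  0.0012806 ],
       [ 0.48425853,  0.61501734, -0.62229201],
       [-0.3862566 , -0.48790862, -0.78278414]]), 't': array([ 0.39358899, -0.18977757,  1.61828117])}
top clamp [([0.609, -0.026, 0.018], 0.59), ([0.402, -0.312, 0.02
[... 405 characters left out ...]

top container_handle [([0.625, 0.304, 0.033], 0.83)]
top spare_cap [([0.405, 0.324, 0.016], 0.5)]
{'camera_matrix': array([[574.17760842,   0.        , 325.6995089 ],
       [  0.        , 574.17760842, 240.90516419],
       [  0.        ,   0.        ,   1.        ]]), 'k1': -0.061991913360273994, 'R': array([[ 0.00870342, -0.99990915,  0.0102929 ],
       [-0.99754805, -0.00939676, -0.06935125],
       [ 0.06944167, -0.00966407, -0.9975392 ]]), 't': array([-0.01212241,  0.5350172 ,  1.37702657])}
1.3 [-0.47514929  0.33887659  0.01217026] [[ 9.28014938e-01  3.72542984e-01 -1.24819823e-05]
 [ 3.72542984e-01 -9.28014938e-01  1.06141857e-05]
 [-7.62922557e-06 -1.45001978e-05 -1.00000000e+00]]
```

```bash
python3 - <<'E'
from bench import manip
import cv2, numpy as np
a=0.365
R=np.array([[np.cos(a),np.sin(a),0],[np.sin(a),-np.cos(a),0],[0,0,-1]])
t=cv2.imread("pics/top0.png"); cv2.imwrite("pics/topc.png",cv2.resize(t[130:330,230:440],None,fx=2.8,fy=2.8))
manip.move_ptp([0.55,-0.054,0.32],R)
k=manip.get_calibration("wrist")
p,d=manip.grab_frame("wrist"); cv2.imwrite("pics/w0.png",p[:,:,::-1]); np.savez("w0.npz",p=p,d=d,**k)
for n in ("clamp","sleeve","knob_grip","collar_mark"):
    print(n,[(np.round(r["at"],3).tolist(),round(r["confidence"],2)) for r in manip.look_for("wrist",n)[:2]])
print(k, manip.current_time(),manip.current_qpos())
E
```

```text
clamp []
sleeve [([0.553, -0.055, 0.049], 0.82)]
knob_grip [([0.621, -0.028, 0.125], 0.67)]
collar_mark [([0.622, -0.032, 0.091], 0.61)]
{'camera_matrix': array([[337.80141364,   0.        , 315.17935285],
       [  0.        , 337.80141364, 241.84384216],
       [  0.        ,   0.        ,   1.        ]]), 'k1': -0.04097442335379909, 'R': array([[ 3.57345401e-01, -9.33972225e-01, -3.85083835e-04],
       [-9.00330055e-01, -3.44583238e-01,  2.65834881e-01],
       [-2.48415089e-01, -9.46481696e-02, -9.64018500e-01]]), 't': array([-0.24752851,  0.41012417,  0.62674461])} 3.65 [-1.82811753e-01  2.60630045e-01  1.47539593e+00 -2.26843673e-06
  1.40575809e+00  1.02358019e+00]
```

View pics/topc.png

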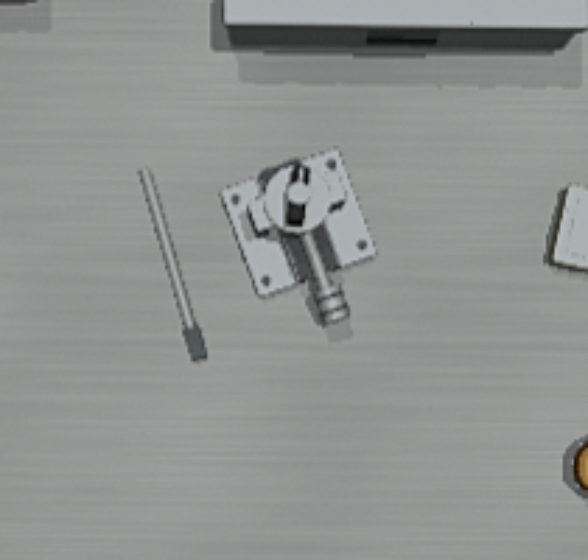

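View pics/w0.png

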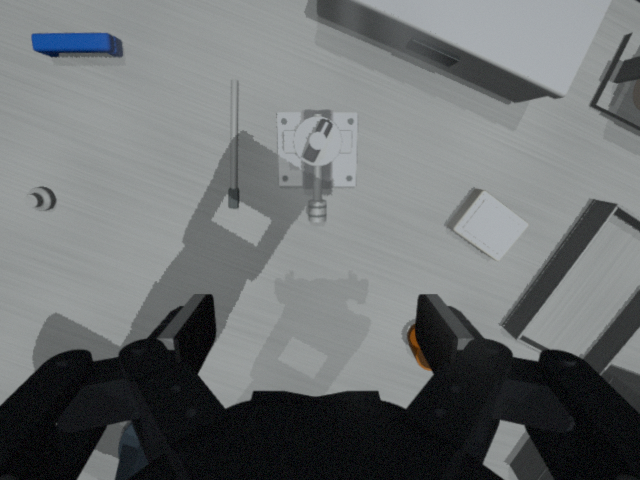

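```bash
cat > h.py <<'E'
from bench import manip
import cv2, numpy as np
def Ry(a): return np.array([[np.cos(a),np.sin(a),0],[np.sin(a),-np.cos(a),0],[0,0,-1]])
def rays(k,px):
    px=np.asarray(px,float); K=k["camera_matrix"]
    v=(px-[K[0,2],K[1,2]])/[K[0,0],K[1,1]]; u=v.copy()
    for _ in range(8): u=v/(1+k["k1"]*(u**2).sum(-1,keepdims=True))
    return np.concatenate([u,np.ones(u.shape[:-1]+(1,))],-1)
def cloud(k,d):
    c,r=np.meshgrid(np.arange(640),np.arange(480))
    X=rays(k,np.stack([c,r],-1))*d[...,None]
    return (X-k["t"])@k["R"]
def onplane(k,px,z):
    D=rays(k,px)@k["R"]; o=-k["R"].T@k["t"]
    return o+D*((z-o[2])/D[...,2])[...,None]
E
python3 - <<'E'
from h import *
k=np.load("w0.npz")
c=onplane(k,[(277,112),(357,112),(357,187),(277,188)],0.014); print(np.round(c,4),c.mean(0))
P=cloud(k,k["d"]); c=P[:100,320:600].reshape(-1,3); print("container",np.nanmax(c[:,2]),c[c[:,2]>.05].min(0))
a=0.365
g=np.array([.553,-.055,0])-.13*np.array([np.cos(a),np.sin(a),0]); g[2]=.19
manip.move_ptp(g,Ry(a)); manip.set_gripper(0.0)
k=manip.get_calibration("wrist")
p,d=manip.grab_frame("wrist"); cv2.imwrite("pics/w1.png",p[:,:,::-1]); np.savez("w1.npz",p=p,d=d,**k)
for n in ("sleeve","knob_grip","collar_mark","foot"):
    print(n,[(np.round(r["at"],4).tolist(),round(r["confidence"],2)) for r in manip.look_for("wrist",n)[:2]])
P=cloud(k,d)
m=(P[...,2]>.1225)&(P[...,2]<.135)&(np.hypot(P[...,0]-.621,P[...,1]+.028)<.035)
q=P[m]; r=cv2.minAreaRect((q[:,:2]*1000).astype(np.float32)); print("knob",len(q),q.mean(0),r)
# head
e=np.array([np.cos(a),np.sin(a)]); n=np.array([-e[1],e[0]])
Q=P[...,:2]-[.553,-.055]; s=Q@e; w=Q@n
m=(P[...,2]>.046)&(P[...,2]<.06)&(abs(w)<.02)&(s>-.05)&(s<.02)
print("head",m.sum(),s[m].min(),s[m].max(),w[m].mean(),P[m].max(0))
print(np.polyfit(s[m],w[m],1), manip.current_time())
E
```

```text
[[ 0.6401  0.0348  0.014 ]
 [ 0.6786 -0.0656  0.014 ]
 [ 0.5858 -0.1043  0.014 ]
 [ 0.544   0.001   0.014 ]] [ 0.61214471 -0.03350165  0.014     ]
container 0.49507277407940115 [ 0.61339311 -0.27233835  0.05001174]
sleeve [([0.555, -0.0529, 0.0463], 0.75)]
knob_grip []
collar_mark []
foot [([0.5533, -0.0534, 0.0479], 0.16)]
knob 0 [nan nan nan] ((0.0, 0.0), (0.0, 0.0), 0.0)
head 1145 -0.029495921168236724 0.019912917318853664 -0.0009495271062821094 [ 0.57294152 -0.04026616  0.0557191 ]
[-0.00255048 -0.00097486] 5.425<stdin>:14: RuntimeWarning: Mean of empty slice.
  ret = um.true_divide(
```

View pics/w1.png

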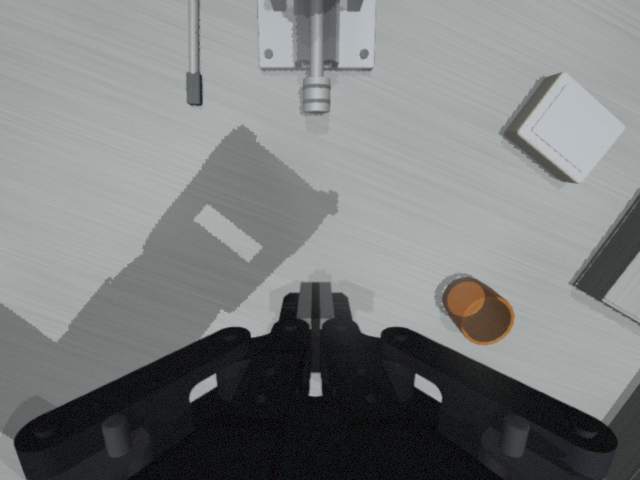

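```bash
python3 - <<'E'
from h import *
a=0.365; e=np.array([np.cos(a),np.sin(a),0]); n=np.array([-e[1],e[0],0]); o=np.array([.553,-.055,.032])-.001*n
T=lambda s:o+s*e
manip.move_ptp(T(-.10)+[0,0,.06],Ry(a))
manip.move_l(T(-.07),max_speed=.1)
manip.dwell(.3); f0=np.array(manip.current_force()); log=[]; hit=None
s=-.055; manip.move_l(T(s),max_speed=.06)
while s<-.005:
    s+=.0005; manip.move_l(T(s),max_speed=.02)
    f=np.array(manip.current_force())-f0; F=-f@e; log.append((round(s*1e3,1),round(F,1)))
    if F>5.5: break
manip.dwell(.3); f=np.array(manip.current_force())-f0
print(log[::3],log[-5:],np.round(f,2),f@e,manip.current_ee_pos(),(manip.current_ee_pos()-o)@e,manip.current_time())
k=manip.get_calibration("wrist");p,d=manip.grab_frame("wrist"); cv2.imwrite("pics/w2.png",cv2.resize(p[0:240,160:480,::-1],None,fx=2.4,fy=2.4)); np.savez("w2.npz",p=p,d=d,**k)
E
```

```text
[(-54.5, np.float64(0.5)), (-53.0, np.float64(0.5)), (-51.5, np.float64(-0.1)), (-50.0, np.float64(0.5)), (-48.5, np.float64(0.0)), (-47.0, np.float64(0.5)), (-45.5, np.float64(0.0)), (-44.0, np.float64(1.1)), (-42.5, np.float64(0.2)), (-41.0, np.float64(0.3)), (-39.5, np.float64(1.8)), (-38.0, np.float64(0.0)), (-36.5, np.float64(0.5)), (-35.0, np.float64(0.4)), (-33.5, np.float64(-0.1)), (-32.0, np.float64(0.6)), (-30.5, np.float64(-0.0)), (-29.0, np.float64(-0.0)), (-27.5, np.float64(1.4)), (-26.0, np.float64(0.6)), (-24.5, np.float64(0.6)), (-23.0, np.float64(0.6)), (-21.5, np.float64(0.2)), (-20.0, np.float64(1.0)), (-18.5, np.float64(1.3)), (-17.0, np.float64(0.4)), (-15.5, np.float64(0.5)), (-14.0, np.float64(1.1)), (-12.5, np.float64(-0.5)), (-11.0, np.float64(1.1)), (-9.5, np.float64(0.8)), (-8.0, np.float64(0.5)), (-6.5, np.float64(0.1)), (-5.0, np.float64(1.0))] [(-7.0, np.float64(1.5)), (-6.5, np.float64(0.1)), (-6.0, np.float64(1.1)), (-5.5, np.float64(0.7)), (-5.0, np.float64(1.0))] [-0.26  0.72  0.57] 0.015623012071279668 [ 0.54866498 -0.05773556  0.03200279] -0.00502589866891031 32.7333
```

View pics/w2.png

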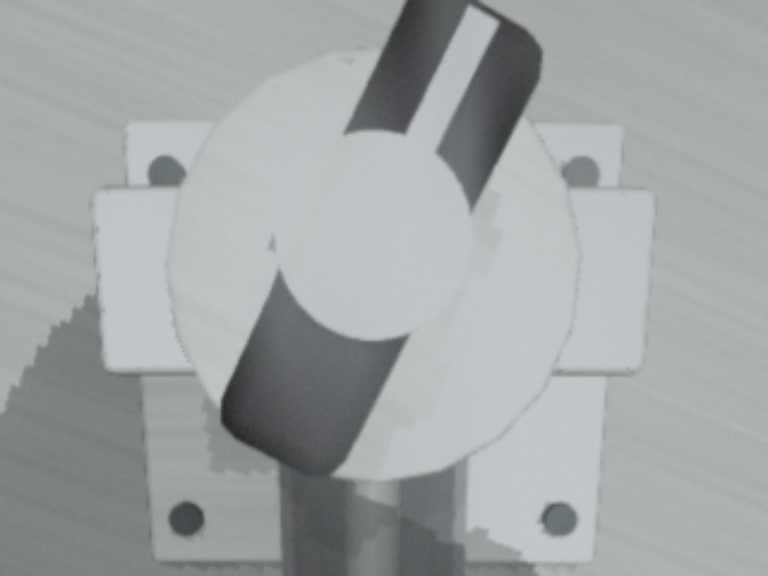

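```bash
python3 - <<'E'
from h import *
k=np.load("w2.npz"); p=k["p"]; cv2.imwrite("pics/w2b.png",cv2.resize(p[200:400,200:440,::-1],None,fx=3,fy=3))
P=cloud(k,k["d"]); a=.365; e=np.array([np.cos(a),np.sin(a)]); n=np.array([-e[1],e[0]])
Q=P[...,:2]-[.553,-.055]; s=Q@e; w=Q@n
m=(P[...,2]>.049)&(P[...,2]<.06)&(abs(w)<.02)&(s>-.05)&(s<.03)
print("head",m.sum(),np.percentile(s[m],[1,5,50,95,99]) if m.any() else 0)
m=(P[...,2]>.122)&(P[...,2]<.135)&(abs(w)<.04)&(s>.03)&(s<.12)
q=P[m]; r=cv2.minAreaRect((q[:,:2]*1000).astype(np.float32)); print("knob",len(q),q.mean(0),r)
# knob px: stripe direction and centre disc
c=onplane(k,np.array([(372,235)])/2.4+[160,0],.127);print("disc c",c)
l=onplane(k,np.array([(345,132),(412,0),(471,212),(540,70),(278,270),(222,405),(408,335),(335,472)])/2.4+[160,0],.127);print(np.round(l,4),np.arctan2(*(l[2]-l[6])[1::-1]),np.arctan2(*(l[0]-l[4])[1::-1]))
for z,pts in ((.014,[(143,560),(605,560),(127,123),(622,123)]),(.086,[(95,188),(655,190),(105,372),(640,372)])):
    c=onplane(k,np.array(pts)/2.4+[160,0],z);print(np.round(c,4).tolist(),c.mean(0))
E
```

```text
head 64 [-0.00640517 -0.00628347 -0.00367032  0.00575819  0.01847062]
knob 13281 [ 0.62265525 -0.02979116  0.12757568] ((622.1696166992188, -29.58138656616211), (17.77678108215332, 46.47178649902344), 89.2916030883789)
disc c [[ 0.6224207  -0.02944686  0.127     ]]
[[ 0.6297 -0.024   0.127 ]
 [ 0.6419 -0.0257  0.127 ]
 [ 0.6276 -0.0372  0.127 ]
 [ 0.6408 -0.0384  0.127 ]
 [ 0.6164 -0.0223  0.127 ]
 [ 0.6027 -0.0214  0.127 ]
 [ 0.6153 -0.0358  0.127 ]
 [ 0.6005 -0.0339  0.127 ]] -0.11265068888697531 -0.1265579883875517
[[0.547, 0.0022, 0.014], [0.5878, -0.1041, 0.014], [0.6396, 0.0343, 0.014], [0.6781, -0.0662, 0.014]] [ 0.61312685 -0.03346261  0.014     ]
[[0.6199, 0.0108, 0.086], [0.6475, -0.0619, 0.086], [0.5964, 0.0023, 0.086], [0.6244, -0.0706, 0.086]] [ 0.62202241 -0.02982775  0.086     ]
```

View pics/w2b.png

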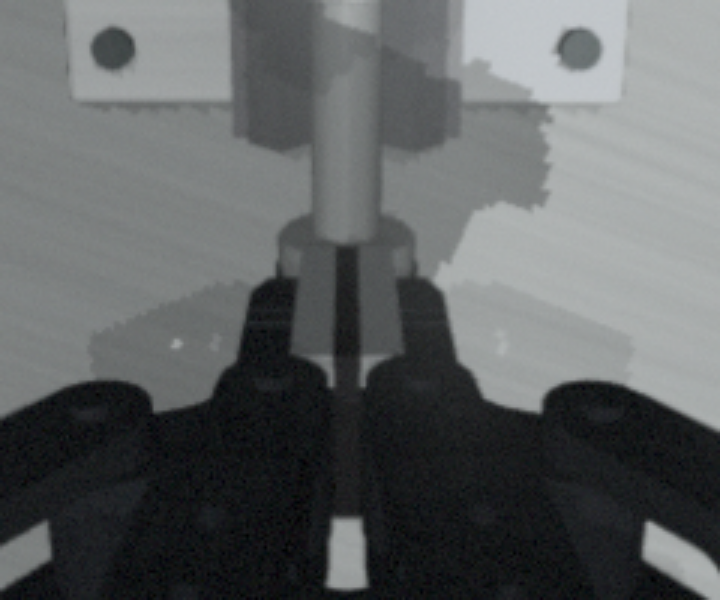

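```bash
python3 - <<'E'
from h import *
a=.365; e=np.array([np.cos(a),np.sin(a)]); n=np.array([-e[1],e[0]])
def sw(P): Q=P[...,:2]-[.553,-.055]; return np.round(np.stack([Q@e,Q@n],-1)*1e3,1).tolist()
k=np.load("w1.npz"); print("w1 shoulder,end top,bottom,plate",sw(onplane(k,[(316,77),(316,108)],.052)),sw(onplane(k,[(316,113)],.032)),sw(onplane(k,[(260,68),(375,68)],.014)))
P=cloud(k,k["d"]); print("col profile w1",[(r,sw(P[r,316]),round(float(P[r,316,2]),3)) for r in range(66,122,4)])
k=np.load("w2.npz"); f=lambda *q:np.array(q)/3+200
print("w2 shoulder",sw(onplane(k,f((345,240)),.048)),sw(onplane(k,f((345,213)),.054)),"cradle",sw(onplane(k,f((278,150),(410,150)),.042)))
P=cloud(k,k["d"]);print([(r,c,sw(P[r,c]),round(float(P[r,c,2]),3)) for c in (299,305,315,331,336) for r in range(268,312,5)])
print("cradle",[(r,c,sw(P[r,c]),round(float(P[r,c,2]),3)) for c in (290,340) for r in range(225,262,4)])
E
```

```text
w1 shoulder,end top,bottom,plate [[-2.1, -0.5], [-27.2, -0.6]] [[-29.4, -0.6]] [[13.3, 52.9], [13.5, -56.9]]
col profile w1 [(66, [7.4, -0.5], 0.048), (70, [4.3, -0.5], 0.048), (74, [0.8, -0.5], 0.049), (78, [-3.4, -0.5], 0.055), (82, [-6.3, -0.5], 0.054), (86, [-9.7, -0.5], 0.054), (90, [-12.8, -0.5], 0.054), (94, [-16.1, -0.5], 0.054), (98, [-19.3, -0.5], 0.054), (102, [-22.5, -0.6], 0.054), (106, [-25.9, -0.6], 0.055), (110, [-29.0, -0.6], 0.053), (114, [-27.2, -0.7], -0.0), (118, [-31.1, -0.7], -0.0)]
w2 shoulder [[-1.0, -0.9]] [[6.1, -0.9]] cradle [[13.0, 10.5], [13.1, -12.0]]
[(268, 299, [-11.6, 9.5], 0.001), (273, 299, [-1.6, 7.7], 0.036), (278, 299, [-1.4, 7.3], 0.044), (283, 299, [-1.7, 7.1], 0.05), (288, 299, [-3.9, 7.0], 0.051), (293, 299, [2.5, 6.0], 0.072), (298, 299, [6.5, 5.3], 0.086), (303, 299, [6.9, 5.1], 0.091), (308, 299, [6.5, 4.9], 0.094), (268, 305, [4.8, 4.1], 0.046), (273, 305, [1.5, 4.2], 0.044), (278, 305, [-1.4, 4.2], 0.044), (283, 305, [6.8, 3.4], 0.071), (288, 305, [6.8, 3.2], 0.076), (293, 305, [6.7, 3.1], 0.081), (298, 305, [6.6, 3.0], 0.086), (303, 30
[... 906 characters left out ...]
 336, [2.4, -9.3], 0.086)]
cradle [(225, 290, [26.4, 11.5], 0.043), (229, 290, [24.5, 11.5], 0.044), (233, 290, [22.3, 11.6], 0.043), (237, 290, [20.6, 11.5], 0.045), (241, 290, [18.4, 11.6], 0.044), (245, 290, [16.1, 11.7], 0.043), (249, 290, [14.5, 11.6], 0.045), (253, 290, [-1.4, 15.1], 0.001), (257, 290, [-4.5, 15.3], -0.0), (261, 290, [-6.8, 15.2], 0.001), (225, 340, [26.5, -13.3], 0.043), (229, 340, [24.7, -13.3], 0.044), (233, 340, [22.4, -13.4], 0.044), (237, 340, [20.4, -13.4], 0.044), (241, 340, [18.4, -13.5], 0.044), (245, 340, [16.2, -13.5], 0.044), (249, 340, [14.2, -13.5], 0.044), (253, 340, [-1.8, -17.0], -0.001), (257, 340, [-4.3, -17.0], 0.0), (261, 340, [-6.9, -17.1], 0.0)]
```

```bash
python3 - <<'E'
from h import *
a=.365; e=np.array([np.cos(a),np.sin(a)]); n=np.array([-e[1],e[0]])
for f in ("w1","w2"):
    k=np.load(f+".npz"); P=cloud(k,k["d"]); Q=P[...,:2]-[.553,-.055]
    for c in (306,315,324):
        print(f,c,[(r,np.round([k["d"][r,c],Q[r,c]@e,Q[r,c]@n,P[r,c,2]],3).tolist()) for r in (277,279,281,283,285,290,300,310,318,330)])
print(manip.current_qpos(),manip.current_ee_pos(),manip.current_grip_width(),manip.current_time())
E
```

```text
w1 306 [(277, [0.39, -0.205, 0.011, -0.0]), (279, [0.391, -0.207, 0.011, 0.0]), (281, [0.393, -0.21, 0.011, -0.001]), (283, [0.146, -0.118, 0.004, 0.229]), (285, [0.145, -0.118, 0.004, 0.231]), (290, [0.139, -0.118, 0.004, 0.236]), (300, [0.13, -0.118, 0.004, 0.246]), (310, [0.122, -0.118, 0.003, 0.254]), (318, [0.117, -0.119, 0.003, 0.259]), (330, [0.107, -0.117, 0.003, 0.27])]
w1 315 [(277, [0.391, -0.205, 0.0, -0.001]), (279, [0.391, -0.207, 0.0, -0.0]), (281, [0.392, -0.21, 0.0, -0.001]), (283, [0.147, -0.118, 0.0, 0.228]), (285, [0.145, -0.118, 0.0, 0.23]), (290, [0.14, -0.118, 0.0, 0.236]), (300, [0.13, -0.118, 0.0, 0.246]), (310, [0.123, -0.119, 0.0, 0.253]), (318, [0.116, -0.118, 0.0, 0.261]), (330, [0.118, -0.123, 0.0, 0.26])]
w1 324 [(277, [0.39, -0.205, -0.01, -0.0]), (279, [0.391, -0.207, -0.01, -0.0]), (281, [0.391, -0.21, -0.01, 0.0]), (283, [0.146, -0.118, -0.004, 0.229]), (285, [0.145, -0.119, -0.004, 0.23]), (290, [0.138, -0.118, -0.004, 0.237]), (300, [0.131, -0.118, -0.003, 0.245]), (310, [0.121, -0.118, -0.003, 0.255]), (318, [0.117, -0.118, -0.003, 0.26]), (330, 
[... 649 characters left out ...]
, [0.131, 0.007, -0.001, 0.087]), (310, [0.121, 0.007, -0.001, 0.097]), (318, [0.117, 0.006, -0.001, 0.102]), (330, [0.117, 0.002, -0.001, 0.102])]
w2 324 [(277, [0.172, 0.0, -0.006, 0.047]), (279, [0.172, -0.001, -0.006, 0.046]), (281, [0.171, -0.002, -0.005, 0.048]), (283, [0.148, 0.006, -0.005, 0.069]), (285, [0.144, 0.007, -0.005, 0.074]), (290, [0.139, 0.007, -0.005, 0.079]), (300, [0.13, 0.007, -0.004, 0.088]), (310, [0.123, 0.006, -0.004, 0.096]), (318, [0.117, 0.007, -0.004, 0.102]), (330, [0.107, 0.008, -0.004, 0.112])]
[-1.89224650e-01  5.80069040e-01  1.77057241e+00  3.14185421e-05
  7.90948258e-01  1.01660455e+00] [ 0.54868271 -0.05772962  0.03200367] 0.004294428858147692 32.7833
```

```bash
python3 - <<'E'
from h import *
a=0.365; e=np.array([np.cos(a),np.sin(a),0]); n=np.array([-e[1],e[0],0]); o=np.array([.553,-.055,-.004])-.0006*n
T=lambda s:o+s*e
manip.move_l(T(-.055)+[0,0,.036],max_speed=.15)
manip.move_l(T(-.055),max_speed=.1)
manip.dwell(.1); f0=np.mean([manip.current_force() for _ in range(5)],0); log=[]
for s in (-.045,-.038,-.034,-.031,-.029)+tuple(np.arange(-.0285,-.018,.0005)):
    manip.move_l(T(s),max_speed=.04)
    F=-(np.mean([manip.current_force() for _ in range(3)],0)-f0)@e; log.append((round(s*1e3,1),round(float(F),1)))
    if F>5.5: break
print(log,manip.current_time())
k=manip.get_calibration("wrist");p,d=manip.grab_frame("wrist"); cv2.imwrite("pics/w3.png",cv2.resize(p[130:330,200:440,::-1],None,fx=3,fy=3)); np.savez("w3.npz",p=p,d=d,**k)
E
```

```text
[(-45.0, 0.3), (-38.0, 0.0), (-34.0, -0.2), (-31.0, -0.9), (-29.0, -0.8), (np.float64(-28.5), 0.9), (np.float64(-28.0), 0.8), (np.float64(-27.5), 0.2), (np.float64(-27.0), 0.7), (np.float64(-26.5), 1.5), (np.float64(-26.0), 0.9), (np.float64(-25.5), 5.2), (np.float64(-25.0), 8.2)] 37.35
```

View pics/w3.png

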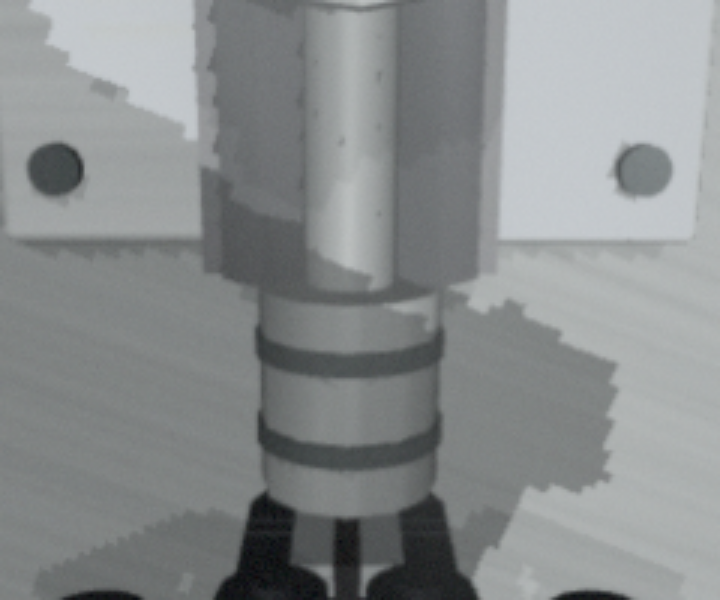

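```bash
python3 - <<'E'
from h import *
a=0.365; e=np.array([np.cos(a),np.sin(a),0]); p=manip.current_ee_pos()
manip.move_l(p-.015*e,max_speed=.15)
manip.move_l(p-.015*e+[0,0,.12],max_speed=.25)
y=np.pi-.115; K=np.array([.6222,-.0297,.063])
manip.set_gripper(.6,80)
manip.move_ptp(K+[0,0,.05],Ry(y)); print(manip.current_time(),manip.current_qpos())
manip.move_l(K,max_speed=.1)
t0=np.mean([manip.current_ft_torque() for _ in range(3)],0); f0=np.array(manip.current_force())
manip.set_gripper(0,80); print("w",manip.current_grip_width(),np.round(manip.current_ft_torque()-t0,2),np.round(manip.current_force()-f0,1),manip.current_grip_force())
q=np.array(manip.current_qpos()); log=[]; pk=0;tot=0; hi=None
while tot<2.8:
    st=.1 if pk<.2 else .06
    tot+=st; g=q.copy(); g[5]+=tot; manip.move_j(g)
    t=abs(float(np.mean([manip.current_ft_torque()[2] for _ in range(3)])-t0[2])); log.append((round(tot,2),round(t,3)))
    pk=max(pk,t)
    if pk>.26 and hi is None: hi=tot
    if pk>.26 and pk-t>.1: break
    if hi and tot>hi+.65: break
print(log,np.round(manip.current_force()-f0,1),manip.current_time())
E
```

```text
41.0167 [-1.22508337e-01  5.74081782e-01  1.52937272e+00  9.98576044e-06
  1.03822657e+00 -1.57757843e+00]
w 0.15385732733890173 [-0.18  0.4   0.06] [-1.8 -0.8  6. ] 78.22391510009766
[(0.1, 0.073), (0.2, 0.168), (0.3, 0.16), (0.4, 0.152), (0.5, 0.116), (0.6, 0.121), (0.7, 0.176), (0.8, 0.123), (0.9, 0.126), (1.0, 0.136), (1.1, 0.156), (1.2, 0.153), (1.3, 0.121), (1.4, 0.149), (1.5, 0.06), (1.6, 0.007), (1.7, 0.043), (1.8, 0.09), (1.9, 0.074), (2.0, 0.015), (2.1, 0.001), (2.2, 0.083), (2.3, 0.097), (2.4, 0.146), (2.5, 0.008), (2.6, 0.003), (2.7, 0.048), (2.8, 0.111)] [-10.7  -3.9   9.4] 49.0917
```

```bash
python3 - <<'E'
from h import *
print(manip.current_grip_width(),manip.current_grip_force(),manip.current_ft_torque(),manip.current_force(),manip.current_qpos(),manip.current_ee_pos())
k=manip.get_calibration("wrist");p,d=manip.grab_frame("wrist"); np.savez("w4.npz",p=p,d=d,**k)
w=cv2.resize(p[180:380,180:460,::-1],(560,400))
k=manip.get_calibration("top");t,d=manip.grab_frame("top"); np.savez("t4.npz",p=t,d=d,**k)
s,d=manip.grab_frame("scene"); k=manip.get_calibration("scene");np.savez("s4.npz",p=s,d=d,**k)
X=k["R"]@[.622,-.03,.1]+k["t"]; u=(k["camera_matrix"]@(X/X[2]))[:2].astype(int); print(u)
s=cv2.resize(s[u[1]-50:u[1]+50,u[0]-60:u[0]+60,::-1],(240,200),interpolation=cv2.INTER_CUBIC)
im=np.zeros((400,800,3),np.uint8); im[:,:560]=w; im[:200,560:]=s; cv2.imwrite("pics/w4.png",im)
E
```

```text
0.15035631082462655 80.07802248001099 [-0.72814727  1.8438793   0.14270443] [-11.37901878  -4.64938795   8.92624695] [-1.22804579e-01  6.36580265e-01  1.55980635e+00 -1.07791982e-03
  9.48084498e-01  1.21563737e+00] [ 0.62087007 -0.03004092  0.06369826]
[268 253]
```

View pics/w4.png

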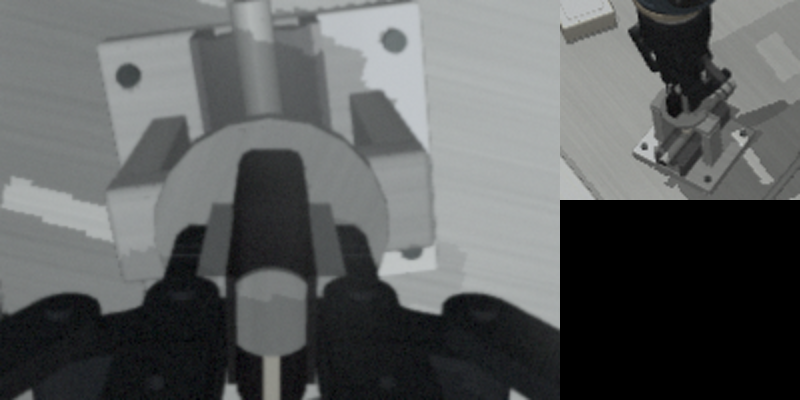

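```bash
python3 - <<'E'
from h import *
manip.set_gripper(.5); p=np.array(manip.current_ee_pos()); y=.227; x=np.array([np.cos(y),np.sin(y),0])
manip.move_l(p+[0,0,.045],max_speed=.2); manip.move_l(p+[0,0,.10]-.08*x,max_speed=.25)
k=manip.get_calibration("wrist");im,d=manip.grab_frame("wrist"); np.savez("w5.npz",p=im,d=d,**k)
X=k["R"]@[.6222,-.0297,.1]+k["t"]; u=(k["camera_matrix"]@(X/X[2]))[:2].astype(int); print(u,manip.current_time(),manip.current_ft_torque(),manip.current_force())
print(manip.look_for("wrist","collar_mark"),manip.look_for("wrist","knob_grip"))
u=np.clip(u,80,None); cv2.imwrite("pics/w5.png",cv2.resize(im[u[1]-80:u[1]+80,u[0]-80:u[0]+80,::-1],(600,600),interpolation=cv2.INTER_CUBIC))
E
```

```text
[315 131] 50.6 [-0.06598597  0.00157249 -0.03134542] [ 0.00587355 -0.07961489  0.53714359]
[{'at': [0.623, -0.0301, 0.0939], 'confidence': 0.79}] [{'at': [0.6249, -0.0253, 0.1254], 'confidence': 0.84}]
```

View pics/w5.png

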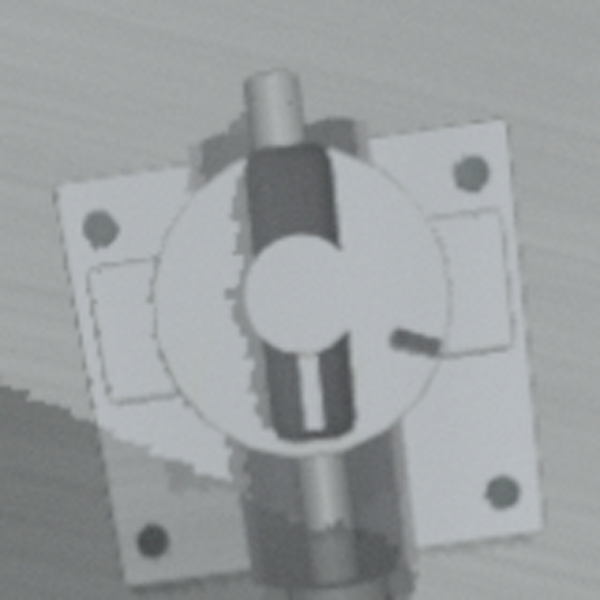

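```bash
python3 - <<'E'
from h import *
k=np.load("w5.npz"); K=np.array([.6222,-.0297]); f=lambda *q:np.array(q)*160/600+[315-80,131-80]
s=onplane(k,f((305,355),(314,430),(392,338),(438,349),(302,295)),.127)[:,:2]; m=onplane(k,f((392,338),(438,349),(300,305)),.093)[:,:2]
an=lambda v:np.arctan2(v[1],v[0])
print("stripe",an(s[1]-s[0]),an(s[1]-K),"mark",an(m[0]-K),an(m[1]-K),an(m[1]-m[0]),"knob c",s[4],"collar c",m[2])
E
```

```text
stripe -2.7895575916432933 -2.8118006551755905 mark -1.6814952472949605 -1.643775985909425 -1.5668319677920457 knob c [ 0.62208732 -0.02994373] collar c [ 0.62207059 -0.02960126]
```

```bash
python3 - <<'E'
from h import *
a=.365; e=np.array([np.cos(a),np.sin(a)]); n=np.array([-e[1],e[0]])
for f in ("w3","w5"):
    k=np.load(f+".npz"); P=cloud(k,k["d"]); Q=P[...,:2]-[.553,-.055]; s=Q@e;w=Q@n
    m=(P[...,2]>.0515)&(P[...,2]<.058)&(abs(w)<.008)&(s>-.04)&(s<.03); print(f,m.sum(),np.percentile(s[m],[2,98]) if m.any() else 0)
print(manip.sign_off(),manip.current_time())
E
```

```text
w3 2867 [-0.01452532  0.01349456]
w5 492 [-0.01300064  0.01381075]
the job is handed in; nothing more can be done
the job is handed in; nothing more can be done
```

The job is handed in: the sleeve is home against the cradle and the clutch has clicked. My click check missed the first click, so the knob ran on to about 1.15 rad of slip (two clicks), peaking near 1.27 rad against the 1.3 rad limit. That peak is an estimate, the foot's force on the tube was not measured, and no verdict has come back.

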